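# Power up a board test in order

## Task

Power up the board test in the right order with the closed fingertips: press the long bar key on the bench supply, then the square key on the finned dummy load, then the round key on the board jig. Press each one lightly, straight down, until it has gone down nearly to its stop (it stays down by itself), and never press a later key before an earlier one is down. Grasp nothing, do not lift or push the units about, leave the circuit board, solder spool, bottle and screwdriver where they are, and finish clear of everything.

Things in the scene. Friction and masses are not known exactly. Their poses are not given: they have to be found in the camera images.
- supply: Bench supply: grey box, 75 (x) x 100 (y) mm, 46 mm high, 0.6 to 1.1 kg, loose on four rubber feet. Origin under its centre on the bench, z up; x and y here are its own axes. On top: the black bar key (centre 12 mm towards -x of the box's middle), two steel terminals 8 mm high and a dark display near the +x edge.
- load: Dummy load: grey box, 75 x 75 mm, 42 mm high, 0.5 to 1 kg, loose on rubber feet. Origin under its centre on the bench, z up; x and y here are its own axes. On top: the black square key (centre 12 mm towards -x of the middle) and four aluminium fins 9 mm high, along y, from x = +13 to +35 mm.
- jig: Board jig: grey base 95 (x) x 130 (y) mm, 20 mm high, 0.6 to 1.1 kg, loose on rubber feet. Origin under its centre on the bench, z up; x and y here are its own axes. Towards +y stands a grey block 50 x 38 mm, its top 42 mm above the bench, centred at y = +43 mm, with the black round key on it; the rest is a shallow nest in which the circuit board lies.
- bar_key_top (a point): Centre of the top of the bar key on the supply: black, 16 (x) x 42 (y) mm, its top 12 mm above the box, 58 mm above the bench, until pressed. This point moves with the key.
- square_key_top (a point): Centre of the top of the square key on the dummy load: black, 22 x 22 mm, its top 12 mm above the box, 54 mm above the bench, until pressed. This point moves with the key.
- round_key_top (a point): Centre of the top of the round key on the jig: black, 24 mm in diameter, its top 12 mm above its block, 54 mm above the bench, until pressed. This point moves with the key.
- bar_key (a joint): Travel of the bar key, m: 0 = up (start), 0.008 = fully down at its stop. It goes down under about 2.5 N and stays at whatever depth it is left; fully down it stands 4 mm above the box. Its grey bezel (7 mm wide all round, 1.5 mm high) is sprung: pressed past the stop, key and bezel sink up to 4 mm more, at 4 N rising to 12 N, and come back when let go.
- square_key (a joint): Travel of the square key, with the same values, bezel spring and behaviour as the bar key.
- round_key (a joint): Travel of the round key, with the same values, bezel spring and behaviour as the bar key.
- board: Green circuit board, 72 x 70 mm, 3 mm thick, 70 g, loose in the jig's nest; parts on it stand up to 19 mm above its underside, 39 mm above the bench. Origin under its centre. Not to be disturbed.
- spool: White solder spool standing on end, 56 mm in diameter, 40 mm high. Origin under its centre. A bystander beyond the units.
- flux: Small flux bottle, 40 mm in diameter, 80 mm high. Origin under its centre. A bystander beyond the units.
- driver: Screwdriver with orange handle, lying left to right, below 40 mm high. Origin at the underside, inside its length. A bystander beyond the units.
Things that resemble listed ones, but are neither listed nor needed, are in the scene too. Leave any pink look-alike of the load alone. Leave any yellow look-alike of the supply alone.

How it is judged (in metres and radians):
On the way, in this order (a step that is already met when the one before it is completed fails the run):
1. bar key is down (at least 5 mm of its 8 mm) (value of joint bar_key above 0.005 m), for 0.1 s.
2. square key is down (at least 5 mm of its 8 mm) (value of joint square_key above 0.005 m), for 0.1 s.
3. round key is down (at least 5 mm of its 8 mm) (value of joint round_key above 0.005 m), for 0.1 s.
At the end, for the whole second after the job is handed in: All three keys are at least 5 mm down; the three units, the circuit board, spool, bottle and screwdriver are within 20 mm of where they started, upright (0.1 rad) and at rest (value of joint each of bar_key, square_key, round_key above 0.005 m and distance of each of supply, load, jig, board, spool, flux, driver from where it was at the start of the episode below 0.02 m and angle between each of supply, load, jig, board, spool, flux's own z axis and vertical below 0.1 rad and linear speed of each of supply, load, jig below 0.02 m/s); the robot touches nothing.
It fails at once if a later key is pressed (2 mm) before the key ahead of it in the order is down (5 mm) ((value of joint square_key above 0.002 m and value of joint bar_key below 0.005 m) or (value of joint round_key above 0.002 m and value of joint square_key below 0.005 m)).
It fails at once if a unit is pressed with more than 25 N (contact force between any of the fingers, the arm and supply above 25 N or contact force between any of the fingers, the arm and load above 25 N or contact force between any of the fingers, the arm and jig above 25 N).
It fails at once if a unit is lifted (10 mm) or tipped (0.15 rad) (height (world z) of any of supply, load, jig above 0.01 m or angle between any of supply, load, jig's own z axis and vertical above 0.15 rad).
It fails at once if a unit is pushed more than 20 mm (distance of any of supply, load, jig from where it was at the start of the episode above 0.02 m).
It fails at once if the circuit board, spool, bottle or screwdriver is moved more than 20 mm (distance of any of board, spool, flux, driver from where it was at the start of the episode above 0.02 m).
It also fails if it takes over 48 s, if anything falls off the work surface, if the arm or the gripper's body presses on something with over 40 N, if the wrist force passes 120 N, or if a joint passes its speed limit or range.

## Robot

A 6-joint arm with a two-finger parallel gripper is mounted at the origin on the work surface. World frame = base frame: x ahead of the robot, y to its left, z up, the work surface at z = 0. Lengths are in mm, angles in rad, forces in N, time in s.
With the tool pointing down it reaches from about 350 to 875 mm from the base axis. Payload 4.2 kg.
Tool frame: the origin (TCP) lies midway between the tips of the shut fingers; the grasp point (between the pads) lies 19 mm behind it (arm.tcp_to_grasp is the distance from the TCP to the grasp point, in mm); z points along the fingers, y is the line along which they close (so a half turn about z gives the same grasp; the last joint's range is limited). The gripper opens to 85 mm and grips with 20 to 120 N. Pads are 22 mm wide; open, the fingers measure 114 mm over their backs; the gripper's body (76 mm by 85 mm) begins 54 mm behind the grasp point. The pads swing forward as they close: fully open they stand 13 mm farther back than shut.
Start: joints at [-0.928, 0.385, 0.008, 0, -1.194, -0.259], TCP at [234.043, -579.503, 231.312] pointing down, gripper open.
Joint ranges: [-3.14, 3.14], [-1.21, 2.06], [-1.07, 1.41], [-3.16, 2.05], [-2.99, -0.16], [-3.1, 3.1]. Speed limits (rad/s): [2.79, 2.79, 3.14, 3.14, 3.14, 3.14].

## Interface

Orientations are given as a unit quaternion [x, y, z, w].
In Python, from bench import arm, get_image gives the robot as it stands.
- The arm moves only by the tool drive_tool, never from a script. Its argument "deltas" is a list of rows, each a list of 2 entries, a list of its own where there are three numbers: the shift along the tool's x, y, z in cm, then the turn, a rotation vector about the tool's x, y, z in degrees. In form: [[[x, y, z], [ax, ay, az]], ...]. A call has 1 to 12 rows; each row shifts and turns the commanded pose from where the row before left it, along the tool's axes as they then stand; what a row does not reach is not made up. A row lasts 1/10 s, in which the tool goes at most 50 mm and 8.59 degrees, less where a joint would pass 70% of its speed; a pose out of reach is approached as far as the arm can. A call with a gripper value outside its range is refused whole. "claw" is the finger opening in cm, from 0 to 8.54, set as the call begins (left out, the last holds). The fingers move at their own pace and stop on an object; the grip force is fixed at half the most. Time passes only in rows, so rows that do not move let the fingers close. It gives the time, the measured TCP pose, the force, the opening and the grip force at its end, in the units of the state.
- arm.read_state(): the state, without advancing time (a new reading comes with each control period).
- get_image(name): name is "scene" or "top" or "wrist"; returns a dict with "img" (480x640x3 uint8, red, green, blue), "fx", "fy", "cx", "cy" (pixels), "D" ([k1, k2, p1, p2, k3] as OpenCV has them; the pictures are not rectified), "eye" and "orientation" of the camera in the world; the wrist camera has in their place "mount" (4x4, takes a point from camera to tool coordinates, whose origin is the TCP and whose axes are the flange's). Camera axes: x right, y down, z forward; pixel columns grow to the right and rows downward; lengths in mm; the calibration is good to about 2 mm. A picture is of the moment at which its call begins: read the wrist's pose just before it. There is no depth.
- arm.job_done(): hands the job in; it is judged then, once.
The state is a dict: "clock": time; "joints": joint angles; "joint_vel": joint speeds; "joint_efforts": joint torques, N m; "position": TCP position; "ee_rot": TCP orientation; "contact_force": force on the tool from outside, world axes, zero at the start; "wrist_torque": the same for the moment, N m; "gripper_width": finger opening in mm; "grasp_force": force on a finger pad.
Only numpy, scipy, OpenCV 4.12 (cv2) and the standard library are available. Lean on these libraries where they do the work, as an engineer would, in place of code of your own. Each camera call takes 0.05 s, during which the arm holds its last target. There are 200 camera calls.

## Working session

There is one attempt and no reset: what is moved stays moved. The work goes in short steps, Python scripts to look and compute and a tool call to move; the robot and the scene stay as the last step left them, time stands still between calls to the robot, and variables do not carry over. Pictures are saved under pics/ and viewed, at most 10 in all, crops included, and the job is handed in when it is done.

Besides the shell and the picture viewer there is one more tool, called after "Emit:" in YAML: its name, and indented under it one key for each argument. drive_tool: Moves the arm, as the interface text tells. Its arguments: {"type":"object","properties":{"deltas":{"type":"array"},"claw":{"type":"number"}},"required":["deltas"]}

```bash
mkdir -p pics
python3 - <<'E'
from bench import arm,get_image
import cv2,numpy as np
s=arm.read_state();print({k:np.round(s[k],3).tolist() for k in('clock','position','ee_rot','contact_force','gripper_width')})
for n in('scene','top'):
    d=get_image(n);cv2.imwrite(f'pics/{n}0.png',d['img'][:,:,::-1])
    print(n,{k:np.round(v,4).tolist() for k,v in d.items() if k!='img'})
E
```

```text
{'clock': 0.0, 'position': [233.812, -578.999, 230.222], 'ee_rot': [-0.191, 0.982, 0.001, -0.0], 'contact_force': [0.956, 0.237, 0.163], 'gripper_width': 85.744}
scene {'fx': 567.8733, 'fy': 567.8733, 'cx': 304.5484, 'cy': 237.8972, 'D': [-0.0246, 0.0, 0.0, 0.0, 0.0], 'eye': [1206.9486, 135.5228, 983.5979], 'orientation': [0.5774, 0.7591, -0.2381, -0.1835]}
top {'fx': 611.9723, 'fy': 611.9723, 'cx': 315.8405, 'cy': 237.6434, 'D': [-0.1986, 0.0, 0.0, 0.0, 0.0], 'eye': [512.1667, 0.1017, 1323.2552], 'orientation': [-0.698, 0.7151, -0.0301, 0.0228]}
```

View pics/top0.png

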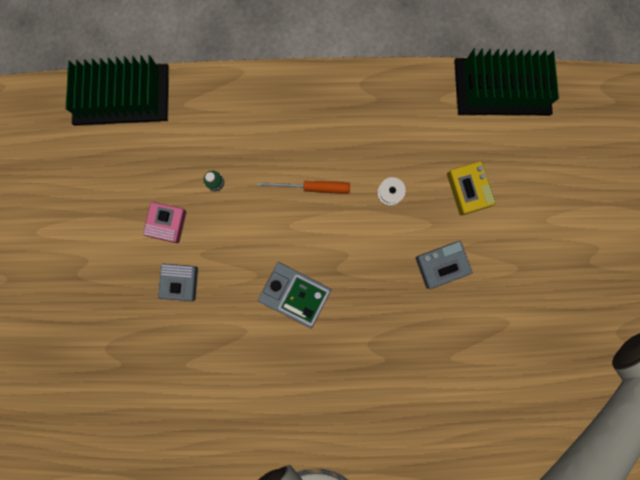

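View pics/scene0.png

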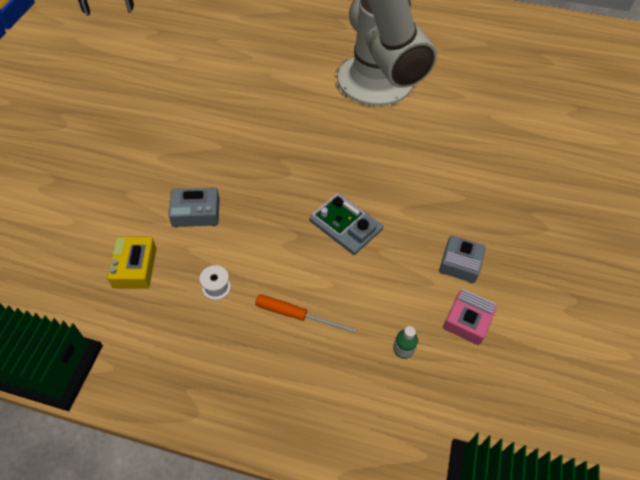

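Top view: bar key at about (448,269), square key at (175,287) and round key at (276,286). Scene view: the same keys at about (193,195), (466,247) and (363,225). I'll enlarge these to triangulate.

Run:
```python
import cv2,numpy as np
rows=[]
for n,cs in(('top',[(448,269),(175,287),(276,286)]),('scene',[(193,195),(466,247),(363,225)])):
    im=cv2.imread(f'pics/{n}0.png');r=[]
    for u,v in cs:
        c=im[v-20:v+20,u-20:u+20];c=cv2.resize(c,(260,260),interpolation=cv2.INTER_CUBIC)
        c=cv2.convertScaleAbs(c,alpha=1.8,beta=10)
        for k in range(0,40,5):
            p=int((k+.5)*6.5);cv2.line(c,(p,0),(p,5 if k%10 else 10),(0,255,255),1);cv2.line(c,(0,p),(5 if k%10 else 10,p),(0,255,255),1)
        c[:, -1]=255
        r.append(c)
    rows.append(np.hstack(r))
cv2.imwrite('pics/m.png',np.vstack(rows))
```

```text
(no output)
```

View pics/m.png

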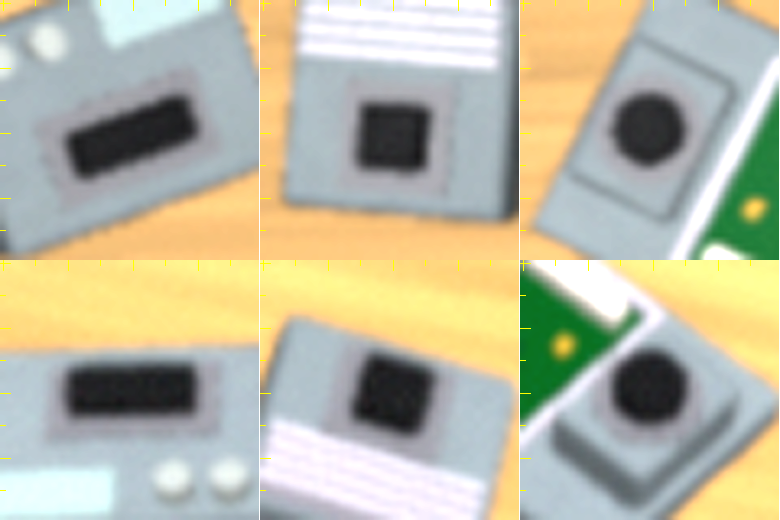

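Key blob centres: in top, bar (447.8,269.4), square (175.1,287.6), round (275.3,285.3). In scene, (192.7,194.5), (466.3,247.1), (362.5,224.0). No terminals, fins or board parts sit close beside the keys.

```bash
cat > h.py <<'E'
import numpy as np,cv2
from scipy.spatial.transform import Rotation as R
cal={'top':((611.9723,315.8405,237.6434,-.1986),[512.1667,.1017,1323.2552],[-.698,.7151,-.0301,.0228]),
'scene':((567.8733,304.5484,237.8972,-.0246),[1206.9486,135.5228,983.5979],[.5774,.7591,-.2381,-.1835])}
def ray(n,uv):
    (f,cx,cy,k),e,q=cal[n]
    p=cv2.undistortPoints(np.array([[uv]],float),np.array([[f,0,cx],[0,f,cy],[0,0,1]]),np.array([k,0,0,0,0.]))[0,0]
    d=R.from_quat(q).apply([*p,1]);return np.array(e),d/np.linalg.norm(d)
def tri(a,b):
    A=0;B=0
    for o,d in(ray('top',a),ray('scene',b)):
        M=np.eye(3)-np.outer(d,d);A=A+M;B=B+M@o
    p=np.linalg.solve(A,B);return p,[np.linalg.norm(np.cross(p-o,d)) for o,d in(ray('top',a),ray('scene',b))]
def onz(n,uv,z):
    o,d=ray(n,uv);return o+d*(z-o[2])/d[2]
E
python3 - <<'E'
from h import *
for nm,a,b,z in(('bar',(447.8,269.4),(192.7,194.5),57),('sq',(175.1,287.6),(466.3,247.1),53),('rd',(275.3,285.3),(362.5,224),53)):
    p,e=tri(a,b);print(nm,p.round(1),np.round(e,1),onz('top',a,z).round(1),onz('scene',b,z).round(1))
# bar ends in top crop
a=onz('top',(428+75/6.5,249+157/6.5),58);b=onz('top',(428+190/6.5,249+115/6.5),58);print('bar dir',b-a,np.degrees(np.arctan2(*(b-a)[1::-1])))
from bench import arm
print(R.from_quat(arm.read_state()['ee_rot']).as_matrix().round(3))
E
```

```text
bar [ 534.1 -290.3   53.9] [1.1 1.1] [ 533.8 -288.5   57. ] [ 536.6 -290.1   57. ]
sq [509.7 282.5  48.1] [1. 1.] [509.6 282.4  53. ] [513.5 280.7  53. ]
rd [510.4  71.2  49.6] [1.3 1.3] [510.2  72.2  53. ] [513.2  70.1  53. ]
bar dir [ 12.40375005 -38.26218413   0.        ] -72.03845763581293
[[-0.927 -0.374 -0.001]
 [-0.374  0.927  0.002]
 [ 0.     0.002 -1.   ]]
```

Emit:
drive_tool:
  deltas:
    - [[-3.23,1.3,1.0],[0,0,0]]
    - [[-3.23,1.3,1.0],[0,0,0]]
    - [[-3.23,1.3,1.0],[0,0,0]]
    - [[-3.23,1.3,1.0],[0,0,0]]
    - [[-3.23,1.3,1.0],[0,0,0]]
    - [[-3.23,1.3,1.0],[0,0,0]]
    - [[-3.23,1.3,1.0],[0,0,0]]
    - [[-3.23,1.3,1.0],[0,0,0]]
    - [[-3.23,1.3,1.0],[0,0,0]]
    - [[-3.23,1.3,1.0],[0,0,0]]
    - [[-3.23,1.3,1.0],[0,0,0]]
    - [[-3.23,1.3,1.0],[0,0,0]]
  claw: 0

```text
clock: 1.3
position: [535.6, -288.4, 110.5]
ee_rot: [-0.191, 0.982, 0.0, -0.0]
contact_force: [0.4, -0.2, -0.2]
gripper_width: -0.0
grasp_force: 0.0
```

Emit:
drive_tool:
  deltas:
    - [[0,0,0],[0,0,0]]
    - [[0,0,0],[0,0,0]]
    - [[0,0,0],[0,0,0]]
    - [[0,0,0],[0,0,0]]

```text
clock: 1.7
position: [534.4, -290.6, 111.7]
ee_rot: [-0.19, 0.982, -0.0, 0.0]
contact_force: [-0.0, -0.3, 0.7]
gripper_width: 0.4
grasp_force: 0.0
```

```bash
cat > w.py <<'E'
import sys
from h import *
from bench import arm,get_image
from scipy.spatial.transform import Rotation as R
s=arm.read_state();d=get_image('wrist');im=d['img'][:,:,::-1].copy()
M=R.from_quat(s['ee_rot']).as_matrix();p=np.array(s['position']);m=np.array(d['mount'])
K=np.array([[d['fx'],0,d['cx']],[0,d['fy'],d['cy']],[0,0,1]])
tgt=np.array([float(x) for x in sys.argv[2:5]])
t=M.T@(tgt-p);c=np.linalg.inv(m)@[*t,1]
uv=cv2.projectPoints(c[None,:3],np.zeros(3),np.zeros(3),K,np.array(d['D'],float))[0].ravel()
print('clock',s['clock'],'pos',p.round(1),'F',np.round(s['contact_force'],2),'w',s['gripper_width'],'togo_tool_mm',t.round(1),'expected uv',uv.round(1),'\n',M.round(3).tolist())
cv2.imwrite(f'pics/{sys.argv[1]}.png',im)
E
python3 w.py w1 535 -289.5 58
```

```text
clock 1.7 pos [ 534.4 -290.6  111.7] F [-0.05 -0.35  0.72] w 0.35996219807512314 togo_tool_mm [-1.   0.8 53.7] expected uv [322.7 272.1] 
 [[-0.928, -0.373, 0.0], [-0.373, 0.928, -0.0], [-0.0, -0.0, -1.0]]
```

View pics/w1.png

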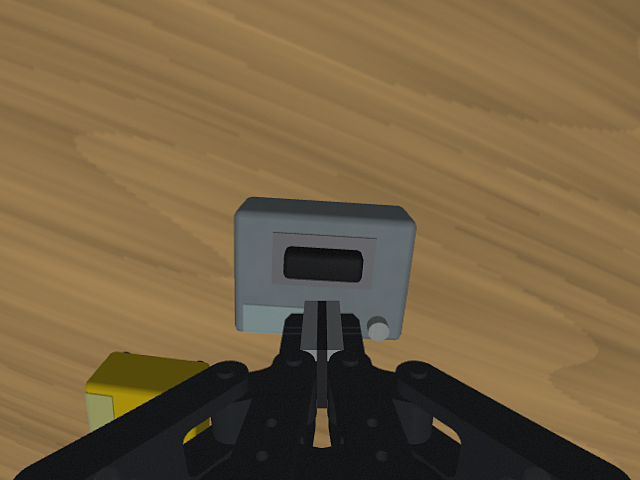

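The wrist view shows the bar key at about (323,267), and the prediction was (323,272). That is about 2 mm off, so the tool is over the key and its y axis lies along the bar. Descending.

Emit:
drive_tool:
  deltas:
    - [[0,0,1.2],[0,0,0]]
    - [[0,0,1.2],[0,0,0]]
    - [[0,0,1.2],[0,0,0]]
    - [[0,0,0.8],[0,0,0]]
    - [[0,0,0.4],[0,0,0]]
    - [[0,0,0.2],[0,0,0]]
    - [[0,0,0.2],[0,0,0]]
    - [[0,0,0.1],[0,0,0]]
    - [[0,0,0.1],[0,0,0]]
    - [[0,0,0],[0,0,0]]

```text
clock: 2.75
position: [535.3, -289.8, 57.8]
ee_rot: [-0.191, 0.982, -0.0, 0.0]
contact_force: [0.0, 0.9, 1.2]
gripper_width: 0.0
grasp_force: 0.5
```

Emit:
drive_tool:
  deltas:
    - [[0,0,0.1],[0,0,0]]
    - [[0,0,0.1],[0,0,0]]
    - [[0,0,0.1],[0,0,0]]
    - [[0,0,0],[0,0,0]]
    - [[0,0,0],[0,0,0]]

```text
clock: 3.25
position: [535.3, -289.8, 54.4]
ee_rot: [-0.191, 0.982, -0.0, 0.0]
contact_force: [0.8, 0.8, 2.7]
gripper_width: 0.3
grasp_force: 1.0
```

Contact at about z=57 with 2.5 N. Continue to about 49.5.

Emit:
drive_tool:
  deltas:
    - [[0,0,0.1],[0,0,0]]
    - [[0,0,0.1],[0,0,0]]
    - [[0,0,0.1],[0,0,0]]
    - [[0,0,0],[0,0,0]]
    - [[0,0,0],[0,0,0]]

```text
clock: 3.75
position: [535.2, -289.8, 51.2]
ee_rot: [-0.191, 0.982, -0.0, 0.0]
contact_force: [0.6, -0.0, 0.8]
gripper_width: 0.1
grasp_force: 0.6
```

Emit:
drive_tool:
  deltas:
    - [[0,0,0.1],[0,0,0]]
    - [[0,0,0.05],[0,0,0]]
    - [[0,0,0],[0,0,0]]
    - [[0,0,0],[0,0,0]]

```text
clock: 4.15
position: [535.2, -289.8, 50.1]
ee_rot: [-0.191, 0.982, -0.0, 0.0]
contact_force: [1.0, 0.2, 3.7]
gripper_width: 0.1
grasp_force: 1.9
```

Emit:
drive_tool:
  deltas:
    - [[0,0,0.1],[0,0,0]]
    - [[0,0,0],[0,0,0]]
    - [[0,0,0],[0,0,0]]

```text
clock: 4.45
position: [535.2, -289.8, 49.2]
ee_rot: [-0.191, 0.982, -0.0, 0.0]
contact_force: [-0.2, 0.5, 5.5]
gripper_width: -0.1
grasp_force: 2.7
```

The force is above the 4 N bezel level, so the bar key is at its stop. Lift and travel to the square key.

Emit:
drive_tool:
  deltas:
    - [[0,0,-0.5],[0,0,0]]
    - [[0,0,-1.5],[0,0,0]]
    - [[0,0,-2.5],[0,0,0]]
    - [[0,0,-2.5],[0,0,0]]
    - [[-0.8,2.2,0],[0,0,0]]
    - [[-0.8,2.3,0],[0,0,0]]
    - [[-0.8,2.2,0],[0,0,0]]
    - [[-0.8,2.3,0],[0,0,0]]
    - [[-0.8,2.2,0],[0,0,0]]
    - [[-0.8,2.3,0],[0,0,0]]
    - [[-0.8,2.2,0],[0,0,0]]
    - [[-0.8,2.3,0],[0,0,0]]

```text
clock: 5.65
position: [525.7, -98.0, 118.0]
ee_rot: [-0.19, 0.982, 0.0, -0.001]
contact_force: [0.3, 0.4, -0.1]
gripper_width: -0.0
grasp_force: 0.0
```

Emit:
drive_tool:
  deltas:
    - [[-0.8,2.2,0],[0,0,0]]
    - [[-0.8,2.3,0],[0,0,0]]
    - [[-0.8,2.2,0],[0,0,0]]
    - [[-0.8,2.3,0],[0,0,0]]
    - [[-0.8,2.2,0],[0,0,0]]
    - [[-0.8,2.3,0],[0,0,0]]
    - [[-0.8,2.2,0],[0,0,0]]
    - [[-0.8,2.3,0],[0,0,0]]
    - [[-0.8,2.2,0],[0,0,0]]
    - [[-0.8,2.3,0],[0,0,0]]
    - [[-0.8,2.2,0],[0,0,0]]
    - [[-0.8,2.3,0],[0,0,0]]

```text
clock: 6.85
position: [513.7, 187.7, 117.9]
ee_rot: [-0.19, 0.982, -0.0, -0.001]
contact_force: [1.3, 0.3, 0.0]
gripper_width: 0.2
grasp_force: 0.0
```

Emit:
drive_tool:
  deltas:
    - [[-0.8,2.3,0],[0,0,0]]
    - [[-0.8,2.3,0],[0,0,0]]
    - [[-0.8,2.3,0],[0,0,0]]
    - [[-0.6,2.0,0],[0,0,0]]
    - [[0,0,0],[0,0,0]]
    - [[0,0,0],[0,0,0]]
    - [[0,0,0],[0,0,0]]

```text
clock: 7.55
position: [509.0, 280.3, 118.5]
ee_rot: [-0.19, 0.982, -0.0, -0.001]
contact_force: [-0.2, -0.7, -0.9]
gripper_width: -0.1
grasp_force: 0.0
```

```bash
python3 w.py w2 511 282 54
python3 - <<'E'
import cv2
from bench import get_image
im=get_image('top')['img'][:,:,::-1];c=cv2.resize(im[225:315,400:490],(400,400),interpolation=cv2.INTER_CUBIC)
w=cv2.resize(cv2.imread('pics/w2.png')[150:400,170:470],(400,333))
import numpy as np
cv2.imwrite('pics/m2.png',np.hstack([cv2.copyMakeBorder(w,0,67,0,0,0),cv2.convertScaleAbs(c,alpha=1.6)]))
E
```

```text
clock 7.55 pos [509.  280.3 118.5] F [-0.2  -0.69 -0.87] w -0.10768743908225203 togo_tool_mm [-2.6  0.9 64.5] expected uv [322.9 267.4] 
 [[-0.928, -0.374, -0.001], [-0.374, 0.928, -0.001], [0.001, -0.0, -1.0]]
```

View pics/m2.png

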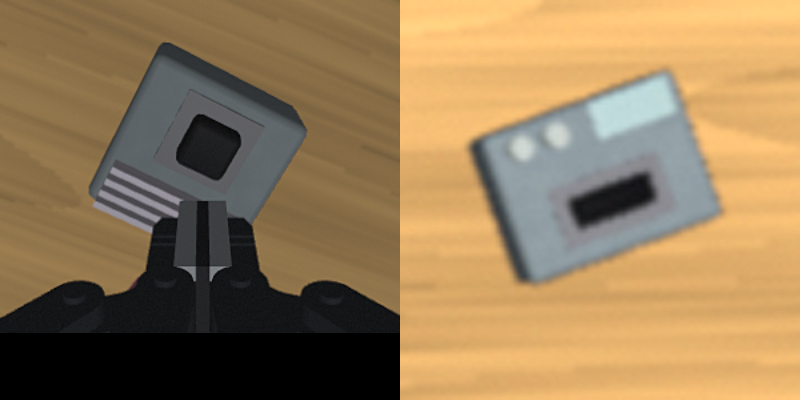

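The square key is at about wrist (326,263), some 2 mm from the prediction, so I shift slightly. In the top view the bar key looks lower and the supply hasn't moved. Descending on the square key.

Emit:
drive_tool:
  deltas:
    - [[-0.1,0.2,1.2],[0,0,0]]
    - [[0,0,1.5],[0,0,0]]
    - [[0,0,1.5],[0,0,0]]
    - [[0,0,1.0],[0,0,0]]
    - [[0,0,0.5],[0,0,0]]
    - [[0,0,0.3],[0,0,0]]
    - [[0,0,0.2],[0,0,0]]
    - [[0,0,0.1],[0,0,0]]
    - [[0,0,0.1],[0,0,0]]
    - [[0,0,0.1],[0,0,0]]
    - [[0,0,0],[0,0,0]]
    - [[0,0,0],[0,0,0]]

```text
clock: 8.85
position: [509.7, 283.6, 54.1]
ee_rot: [-0.191, 0.982, 0.0, 0.0]
contact_force: [0.5, -0.0, 0.7]
gripper_width: -0.0
grasp_force: 0.3
```

Emit:
drive_tool:
  deltas:
    - [[0,0,0.1],[0,0,0]]
    - [[0,0,0.1],[0,0,0]]
    - [[0,0,0.1],[0,0,0]]
    - [[0,0,0.1],[0,0,0]]
    - [[0,0,0.1],[0,0,0]]
    - [[0,0,0],[0,0,0]]
    - [[0,0,0],[0,0,0]]

```text
clock: 9.55
position: [509.7, 283.6, 48.7]
ee_rot: [-0.191, 0.982, 0.0, 0.0]
contact_force: [0.8, 0.5, 1.4]
gripper_width: 0.2
grasp_force: 0.6
```

Emit:
drive_tool:
  deltas:
    - [[0,0,0.1],[0,0,0]]
    - [[0,0,0.1],[0,0,0]]
    - [[0,0,0],[0,0,0]]
    - [[0,0,0],[0,0,0]]

```text
clock: 9.95
position: [509.7, 283.5, 46.8]
ee_rot: [-0.191, 0.982, 0.0, 0.0]
contact_force: [0.0, 0.4, 0.4]
gripper_width: 0.3
grasp_force: 0.6
```

Emit:
drive_tool:
  deltas:
    - [[0,0,0.1],[0,0,0]]
    - [[0,0,0.05],[0,0,0]]
    - [[0,0,0],[0,0,0]]
    - [[0,0,0],[0,0,0]]

```text
clock: 10.35
position: [509.7, 283.6, 45.6]
ee_rot: [-0.191, 0.982, 0.0, 0.0]
contact_force: [-0.9, 0.4, 4.7]
gripper_width: -0.1
grasp_force: 2.3
```

Emit:
drive_tool:
  deltas:
    - [[0,0,0.06],[0,0,0]]
    - [[0,0,0],[0,0,0]]
    - [[0,0,0],[0,0,0]]

```text
clock: 10.65
position: [509.7, 283.6, 45.1]
ee_rot: [-0.191, 0.982, 0.0, 0.0]
contact_force: [0.0, 0.2, 6.0]
gripper_width: 0.3
grasp_force: 2.8
```

At the stop (6 N). Lift and go to the round key.

Emit:
drive_tool:
  deltas:
    - [[0,0,-0.5],[0,0,0]]
    - [[0,0,-1.5],[0,0,0]]
    - [[0,0,-2.5],[0,0,0]]
    - [[0,0,-2.5],[0,0,0]]
    - [[0.98,-2.46,0],[0,0,0]]
    - [[0.98,-2.46,0],[0,0,0]]
    - [[0.98,-2.46,0],[0,0,0]]
    - [[0.98,-2.46,0],[0,0,0]]
    - [[0.98,-2.46,0],[0,0,0]]
    - [[0.98,-2.46,0],[0,0,0]]
    - [[0.98,-2.46,0],[0,0,0]]
    - [[0.98,-2.46,0],[0,0,0]]

```text
clock: 11.85
position: [509.3, 70.1, 113.9]
ee_rot: [-0.19, 0.982, -0.0, -0.001]
contact_force: [0.6, 0.9, -0.7]
gripper_width: -0.0
grasp_force: 0.0
```

Emit:
drive_tool:
  deltas:
    - [[0,0,0],[0,0,0]]
    - [[0,0,0],[0,0,0]]
    - [[0,0,0],[0,0,0]]

```text
clock: 12.15
position: [510.3, 72.0, 114.4]
ee_rot: [-0.191, 0.982, -0.0, -0.0]
contact_force: [-0.2, 0.5, -0.5]
gripper_width: 0.0
grasp_force: 0.0
```

```bash
python3 w.py w3 510.5 71.5 54
python3 - <<'E'
import cv2
from bench import get_image
im=get_image('top')['img'][:,:,::-1];c=cv2.resize(im[245:335,130:220],(400,400),interpolation=cv2.INTER_CUBIC)
w=cv2.resize(cv2.imread('pics/w3.png')[150:400,170:470],(400,333))
import numpy as np
cv2.imwrite('pics/m3.png',np.hstack([cv2.copyMakeBorder(w,0,67,0,0,0),cv2.convertScaleAbs(c,alpha=1.6)]))
E
```

```text
clock 12.15 pos [510.3  72.  114.4] F [-0.16  0.45 -0.52] w 0.043643879345449686 togo_tool_mm [-0.  -0.5 60.4] expected uv [320.3 265.8] 
 [[-0.927, -0.375, -0.001], [-0.375, 0.927, -0.0], [0.001, 0.0, -1.0]]
```

View pics/m3.png

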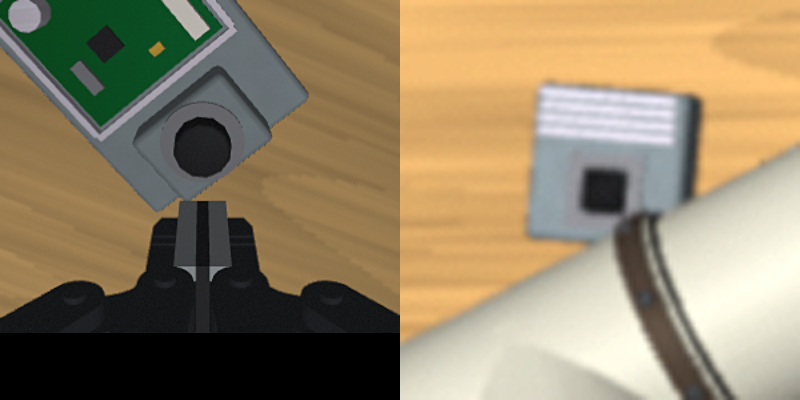

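The round key is at about wrist (322,262), within 2 mm of the prediction, and the load hasn't moved. Pressing.

Emit:
drive_tool:
  deltas:
    - [[0.1,0,1.2],[0,0,0]]
    - [[0,0,1.5],[0,0,0]]
    - [[0,0,1.5],[0,0,0]]
    - [[0,0,1.0],[0,0,0]]
    - [[0,0,0.4],[0,0,0]]
    - [[0,0,0.2],[0,0,0]]
    - [[0,0,0.1],[0,0,0]]
    - [[0,0,0.1],[0,0,0]]
    - [[0,0,0.1],[0,0,0]]
    - [[0,0,0],[0,0,0]]
    - [[0,0,0],[0,0,0]]

```text
clock: 13.35
position: [509.9, 71.3, 54.0]
ee_rot: [-0.191, 0.982, 0.0, 0.0]
contact_force: [-0.4, -0.3, 0.7]
gripper_width: -0.1
grasp_force: 0.5
```

Emit:
drive_tool:
  deltas:
    - [[0,0,0.1],[0,0,0]]
    - [[0,0,0.1],[0,0,0]]
    - [[0,0,0.1],[0,0,0]]
    - [[0,0,0.1],[0,0,0]]
    - [[0,0,0.1],[0,0,0]]
    - [[0,0,0.1],[0,0,0]]
    - [[0,0,0.1],[0,0,0]]
    - [[0,0,0],[0,0,0]]
    - [[0,0,0],[0,0,0]]

```text
clock: 14.25
position: [509.7, 71.3, 46.5]
ee_rot: [-0.191, 0.982, 0.0, -0.0]
contact_force: [1.0, -0.2, 1.4]
gripper_width: 0.1
grasp_force: 0.6
```

Emit:
drive_tool:
  deltas:
    - [[0,0,0.1],[0,0,0]]
    - [[0,0,0.05],[0,0,0]]
    - [[0,0,0],[0,0,0]]
    - [[0,0,0],[0,0,0]]

```text
clock: 14.65
position: [509.7, 71.3, 45.5]
ee_rot: [-0.191, 0.982, 0.0, 0.0]
contact_force: [-0.6, 0.5, 4.7]
gripper_width: 0.4
grasp_force: 2.4
```

Emit:
drive_tool:
  deltas:
    - [[0,0,0.06],[0,0,0]]
    - [[0,0,0],[0,0,0]]
    - [[0,0,0],[0,0,0]]

```text
clock: 14.95
position: [509.7, 71.3, 44.9]
ee_rot: [-0.191, 0.982, -0.0, 0.0]
contact_force: [0.4, 1.5, 4.5]
gripper_width: 0.1
grasp_force: 3.0
```

Emit:
drive_tool:
  deltas:
    - [[0,0,-0.5],[0,0,0]]
    - [[0,0,-1.5],[0,0,0]]
    - [[0,0,-2.5],[0,0,0]]
    - [[0,0,-3],[0,0,0]]
    - [[0,0,-3],[0,0,0]]
    - [[0,0,-3],[0,0,0]]
    - [[0,0,-2],[0,0,0]]
    - [[0,0,0],[0,0,0]]
    - [[0,0,0],[0,0,0]]
    - [[0,0,0],[0,0,0]]

```text
clock: 15.95
position: [508.5, 70.8, 198.0]
ee_rot: [-0.191, 0.982, -0.0, -0.002]
contact_force: [-0.4, 0.5, -0.4]
gripper_width: -0.1
grasp_force: 0.0
```

Run:
```python
import cv2
from bench import get_image
im=get_image('scene')['img'][:,:,::-1]
cv2.imwrite('pics/f.png',cv2.resize(im[170:370,100:500],(800,400),interpolation=cv2.INTER_CUBIC))
```

```text
(no output)
```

View pics/f.png

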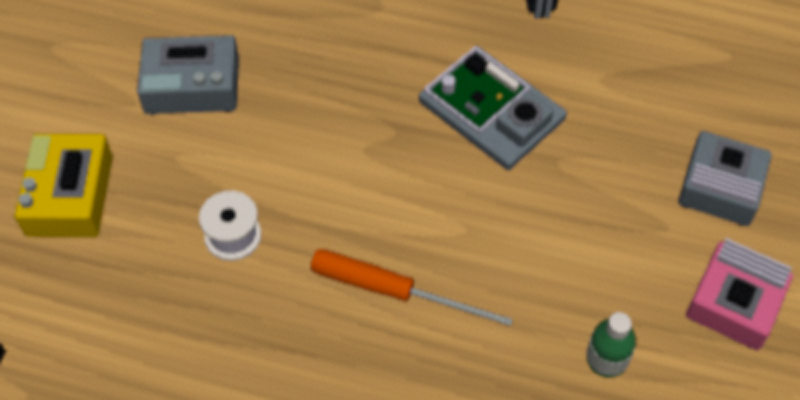

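All three keys look low in the picture: bar at (187,51), round at (525,111) and square at (733,157) in the crop. Nothing has moved and the tool is clear above.

```bash
python3 -c "
from bench import arm
print(arm.job_done())"
```

```text
the job is handed in; nothing more can be done
None
```

I pressed the bar, square and round keys down to their stops in that order, with at most about 6 N read at the wrist, and handed the job in with the arm clear and nothing visibly moved; no verdict was returned.

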